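# Load a sample tube in the reader carriage and hold it at the click

### The arm

A 6-joint arm with a two-finger parallel gripper is mounted at the origin on the work surface. World frame = base frame: x ahead of the robot, y to its left, z up, the work surface at z = 0. Lengths are in m, angles in degrees, forces in N, time in s.
With the tool pointing down it reaches from about 0.25 to 0.725 m from the base axis. Payload 9.7 kg.
Tool frame: the origin (TCP) lies between the finger pads; the fingertips stand 11 mm ahead of it and the grasp point (between the pads) lies 8 mm behind it; z points along the fingers, y is the direction in which the jaws open and shut (so a half turn about z gives the same grasp; the last joint's range is limited). The gripper opens to 85 mm and grips with 20 to 120 N. Pads are 22 mm wide; open, the fingers measure 114 mm over their backs; the gripper's body (76 mm by 85 mm) begins 54 mm behind the grasp point. The pads swing forward as they close: fully open they stand 13 mm farther back than shut.
Start: joints at [63.541, 4.979, 10.078, 95.1, 0, 90], TCP at [0.245, 0.492, 0.242] pointing down, gripper open.
Joint ranges: [-179.16, 179.16], [-48.56, 103.87], [-65.8, 70.77], [-126.05, 130.52], [-82.76, 87.17], [-180, 180]. Speed limits (degrees/s): [127.2, 127.2, 147.25, 180, 180, 180].

### API

Orientations are given as [roll, pitch, yaw] about the fixed x, y, z axes, in that order (R = Rz(yaw) Ry(pitch) Rx(roll)).
In Python, from workcell import bot gives the robot as it stands.
- The arm moves only by the tool play_rows, never from a script. Its argument "targets" is a list of rows, each an object of numbers: "fingers": the gripper command: -1 is shut, 1 is fully open, values between are in proportion; "x", "y", "z": the shift along the tool's x, y, z in m; "wx", "wy", "wz": the turn, a rotation vector about the tool's x, y, z in degrees. In form: [{"fingers": .., "x": .., "y": .., "z": .., "wx": .., "wy": .., "wz": ..}, ...]. A call has 1 to 20 rows; each row is the pose to reach, as a shift and turn from the pose commanded when the call began, along the tool's axes at that moment; what a row does not reach only later rows make up. A row lasts 1/12 s, in which the tool goes at most 41.7 mm and 7.16 degrees, less where a joint would pass 70% of its speed; a pose out of reach is approached as far as the arm can. A call with a gripper value outside its range is refused whole. The fingers move at their own pace and stop on an object; "grip_force" is the grip in N (left out, the last holds). Time passes only in rows, so rows that repeat a pose let the fingers close. It gives the time, the measured TCP pose, the force and the opening at its end, in the units of the state.
- bot.get_obs(): the state, without advancing time (a new reading comes with each control period).
- bot.camera(name): name is "side" or "top" or "wrist"; returns (picture, depth): 384x512x3 uint8, blue, green, red; 384x512 float32, m along the optical axis (not along the pixel's ray), 0 where there is no reading.
- bot.get_calibration(name): a dict with "fx", "fy", "cx", "cy" (pixels), "camera_from_world" (4x4, takes a point from world to camera coordinates). Camera axes: x right, y down, z forward; pixel columns grow to the right and rows downward; lengths in m; the calibration is good to about 2 mm. The wrist camera is an equidistant fisheye: a pixel r from the principal point sees the ray r / f radians off the axis. A picture is of the moment at which its call begins: read the wrist's pose just before it. get_calibration takes no time and is no camera call; for the wrist camera it gives the pose at the moment of the call.
- bot.job_done(): hands the job in, once; it reports no verdict.
Trained networks look in the newest picture that a camera, given by its name, has taken for a name from the list of things; names that differ only in an ending like _2 or _b are one class to them, and where a whole thing is asked for, a point or a joint stands for the part that bears it (a point fixed in the world has none). Each returns a list of dicts, best first, with "confidence" (0 to 1); they miss things now and then, are a little off and sometimes report something else, mostly with a low value. They report only what shows in the picture. A call takes as long as a camera call. They do not tell look-alikes from the thing itself.
- bot.look_for(query, camera): "extent" ([left, top, right, bottom] in pixels, round what is visible of it).
- bot.outline_of(query, camera): "region" (384x512 bool, what is visible of it) and "extent" ([left, top, right, bottom] in pixels, round what is visible of it).
- bot.place_of(query, camera): "point" ([row, column] in pixels: a listed point, or the origin of a listed thing).
The state is a dict: "time": time; "q": joint angles; "qd": joint speeds; "joint_efforts": joint torques, N m; "ee_pos": TCP position; "tcp_rot": TCP orientation; "wrist_force": force on the tool from outside, world axes, zero at the start; "torque": the same for the moment, N m; "opening": finger opening in m.
Only numpy, scipy, OpenCV 4.12 (cv2) and the standard library are available. Lean on these libraries where they do the work, as an engineer would, in place of code of your own. Each camera call takes 0.05 s, during which the arm holds its last target.

### The job

Take the orange-capped glass tube from the white stand and rest it level and roughly centred in the two blue saddles of the spring-return carriage, and let go of it. Then take the carriage by its red post and slide it against its spring until you feel the ball click into the reading notch, without pushing on past the notch, and finish while still holding the post there, because the spring pulls the carriage back if you let go. Leave the other two tubes and everything else on the bench where they are.

Things in the scene. Friction and masses are not known exactly. Their poses are not given: they have to be found in the camera images.
- tube_orange_mid (a point): Centre of the sealed glass tube with orange caps (amber glass): 16 mm diameter, 150 mm long, about 60 g; its y axis runs along the tube. It starts lying level in one of the three places of the white stand, its axis 48 mm above the bench. The middle 80 mm is free to grasp from above. On the carriage either end may point either way.
- stand: White storage stand, fixed: base plate 180 x 120 x 8 mm, origin under its centre. Three places 55 mm apart along its x, each two V saddles 10 mm thick, 45 mm to each side of the middle along its y; tubes lie along y.
- saddle_mid (a point): Where the tube's centre belongs on the carriage: on the axis of a tube lying in the two blue 90 degree V saddles, midway between them, 70 mm above the bench. y axis along the rail, parallel to a seated tube, pointing the way the carriage slides; x away from the red post; z up. Saddles 10 mm thick, 45 mm to each side along y. Carriage plate: 130 mm along y, 90 mm along x, top 36 mm above the bench.
- post_mid (a point): Point on the centre line of the red grip post on the carriage, 66 mm above the bench, 76 mm from saddle_mid along -x; same axes. Post: 14 mm thick along y (sliding direction), 24 mm along x, from 36 to 84 mm above the bench. It moves with the carriage. Grip it from above across its 14 mm, fingers one behind the other along the sliding direction.
- grip_post: The same red grip post, origin at the centre of its foot, 36 mm above the bench.
- carriage (a joint): Slide of the carriage from its load end, m: 0 at the start (the spring keeps it there with 10 N), 0.14 at the far stop. Spring 11.5 N at 0.1 m, friction 1 to 2 N. The notch is a V 12 mm wide: on its near slope the push needed drops by 1 to 2 N; past its centre it rises, within 2 mm, 3 to 6 N above that of the plain rail. The notch alone does not hold the carriage against the spring.
- notch (a point): Where saddle_mid stands when the ball lies in the notch; same axes, 70 mm above the bench; 60 to 110 mm from the load end. Level with it, 105 mm off along +x, is the centre of the fixed tan reading head (50 x 50 mm, 85 mm high, an orange line on its top). At the notch the orange line across the middle of the carriage plate comes level with the head's line.
- tube_green_mid (a point): Centre of the green-capped tube in the stand, same size and axes as the orange one; leave it.
- tube_blue_mid (a point): Centre of the blue-capped tube in the stand, same size and axes; leave it.
- bottle: Clear bottle, orange cap, 60 mm diameter, 130 mm high; origin at its underside.
- amber: Amber bottle, 56 mm diameter, 110 mm high; origin at its underside.
- jar: White jar, blue lid, 68 mm diameter, 80 mm high; origin at its underside.
- beaker: Clear beaker, 70 mm diameter, 90 mm high; origin at its underside.
Mind the look-alikes: they are no part of the job. Of the things shaped like the part that bears tube_orange_mid, the amber glass one is meant.

How it is judged:
By the outcome, as a careful person would: the job done as asked, in the order asked, and still so for the second after the job is handed in, while the arm keeps its last pose, push and grip.
It also fails if it takes over 48 s, if anything falls off the work surface, if the arm or the gripper's body presses on something with over 40 N, if the wrist force passes 120 N, or if a joint passes its speed limit or range.

## Working session

There is one attempt and no reset: what is moved stays moved. The work goes in short steps, Python scripts to look and compute and a tool call to move; the robot and the scene stay as the last step left them, time stands still between calls to the robot, and variables do not carry over. Pictures are saved under pics/ and viewed, and the job is handed in when it is done.

Besides the shell and the picture viewer there is one more tool, called by a JSON object that holds its "fn" and its "kwargs". play_rows: Moves the arm, as the interface text tells. Its arguments: {"type":"object","properties":{"targets":{"type":"array","items":{"type":"object","properties":{"fingers":{"type":"number"},"x":{"type":"number"},"y":{"type":"number"},"z":{"type":"number"},"wx":{"type":"number"},"wy":{"type":"number"},"wz":{"type":"number"}}}},"grip_force":{"type":"number"}},"required":["targets"]}

```bash
mkdir -p pics; ls; python3 - <<'E'
from workcell import bot
import cv2
o=bot.get_obs();print(o)
for n in("side","top"):
    p,d=bot.camera(n);cv2.imwrite(f"pics/{n}0.png",p)
    print(n,bot.get_calibration(n))
    for q in("tube_orange_mid","stand","saddle_mid","post_mid","notch","tube_green_mid","tube_blue_mid"):
        print(q,[(np_["point"],round(np_["confidence"],2)) for np_ in bot.place_of(q,n)])
E
```

```text
pics
{'time': 0.0, 'q': array([ 6.35389654e+01,  5.00922563e+00,  1.00360918e+01,  9.51003888e+01,
       -5.19579072e-04,  8.99998953e+01]), 'qd': array([ 0.00295882, -0.0362758 ,  0.02103069,  0.01708073, -0.00472111,
       -0.03730444]), 'joint_efforts': array([ 1.16763390e-04, -5.20389891e+01,  4.64803469e+01,  1.64969423e-02,
        1.24055441e-05,  2.91752406e-05]), 'ee_pos': array([0.24498092, 0.49218809, 0.24161572]), 'tcp_rot': array([-1.79926477e+02,  5.19444240e-04,  1.53539071e+02]), 'wrist_force': array([-0.40327577, -0.31782179, -0.1310345 ]), 'torque': array([-0.02151264, -0.0160134 , -0.00806091]), 'opening': 0.08546648530546883}
side {'fx': 417.5154219875432, 'fy': 417.5154219875432, 'cx': 261.71274469114894, 'cy': 186.80273066604275, 'camera_from_world': array([[ 0.92943308, -0.36868082, -0.0151199 , -0.45515013],
       [-0.29273416, -0.71178908, -0.63848494,  0.22910113],
       [ 0.22463497,  0.59785513, -0.76948579,  1.18727465],
       [ 0.        ,  0.        ,  0.        ,  1.        ]])}
tube_orange_mid [([319.3, 297.6], 0.86), ([359.2, 240.9], 0.84), ([26
[... 400 characters left out ...]
_world': array([[ 1.07547604e-03, -9.99983897e-01, -5.57219504e-03,
         1.00852448e-02],
       [-9.93767114e-01, -4.47618324e-04, -1.11475209e-01,
         4.92322451e-01],
       [ 1.11470920e-01,  5.65735310e-03, -9.93751593e-01,
         1.02710101e+00],
       [ 0.00000000e+00,  0.00000000e+00,  0.00000000e+00,
         1.00000000e+00]])}
tube_orange_mid [([267.3, 396.7], 0.89), ([215.4, 388.8], 0.87), ([162.8, 310.8], 0.83), ([226.4, 315.4], 0.62)]
stand [([194.0, 375.1], 0.79)]
saddle_mid [([171.0, 234.8], 0.66), ([200.1, 240.2], 0.62)]
post_mid [([197.9, 240.9], 0.48)]
notch []
tube_green_mid [([190.2, 382.5], 0.81)]
tube_blue_mid [([172.2, 376.8], 0.72), ([260.7, 164.8], 0.17)]
```

View pics/side0.png

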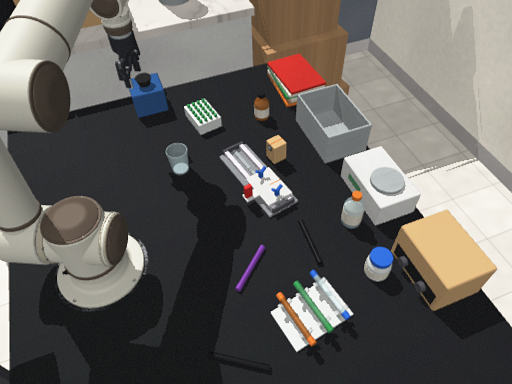

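View pics/top0.png

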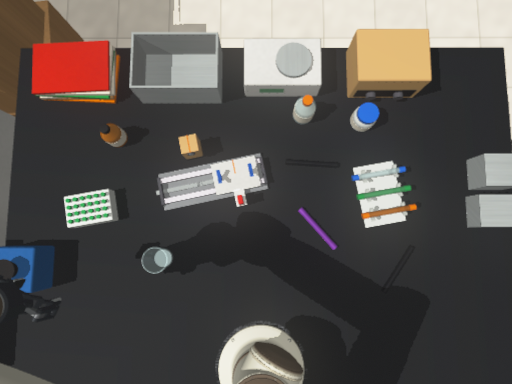

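```bash
python3 - <<'E'
import cv2,numpy as np
p=cv2.imread("pics/top0.png")
a=cv2.resize(p[145:240,345:430],None,fx=6,fy=6,interpolation=cv2.INTER_CUBIC)
b=cv2.resize(p[125:220,150:275],None,fx=6,fy=6,interpolation=cv2.INTER_CUBIC)
cv2.imwrite("pics/ca.png",a);cv2.imwrite("pics/cb.png",b)
s=cv2.imread("pics/side0.png")
cv2.imwrite("pics/cc.png",cv2.resize(s[125:220,210:310],None,fx=6,fy=6,interpolation=cv2.INTER_CUBIC))
E
```

```text
(no output)
```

View pics/ca.png

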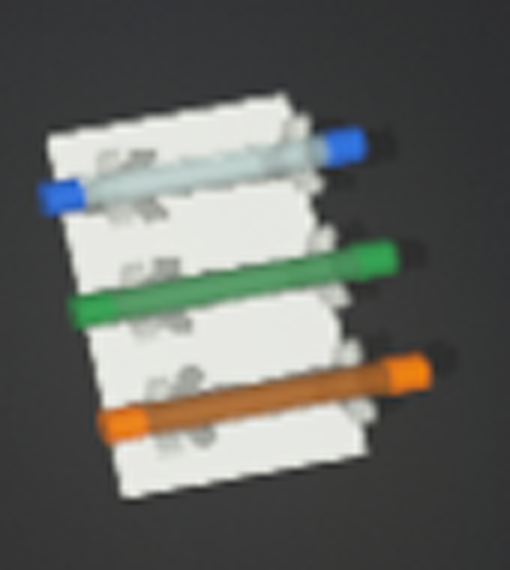

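View pics/cb.png

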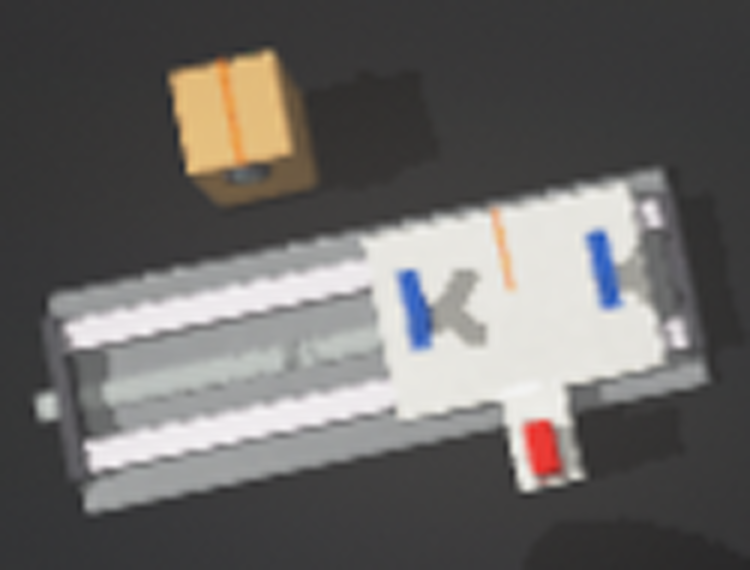

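View pics/cc.png

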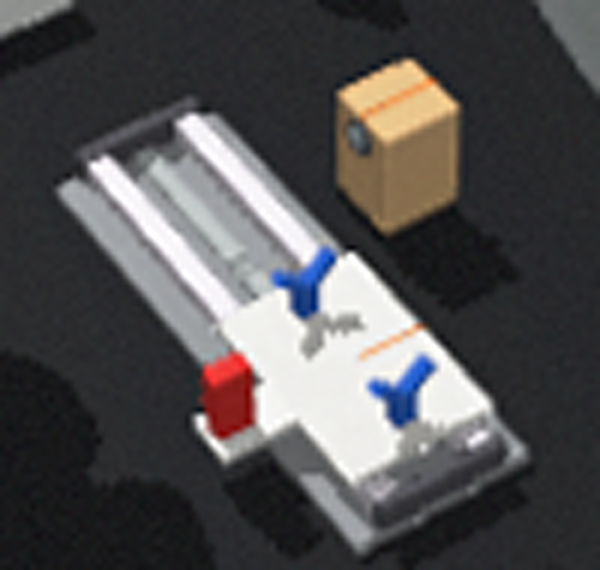

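```bash
cat >h.py <<'E'
import numpy as np,cv2
def ray(K,px,z):
    T=K["camera_from_world"];R=T[:3,:3];t=T[:3,3];c=-R.T@t
    d=R.T@np.array([(px[0]-K["cx"])/K["fx"],(px[1]-K["cy"])/K["fy"],1])
    return c+d*(z-c[2])/d[2]
def proj(K,P):
    T=K["camera_from_world"];q=T[:3,:3]@np.asarray(P)+T[:3,3]
    return np.array([K["fx"]*q[0]/q[2]+K["cx"],K["fy"]*q[1]/q[2]+K["cy"]])
def bp(K,d,u,v):
    z=d[v,u];T=K["camera_from_world"]
    q=np.stack([(u-K["cx"])/K["fx"]*z,(v-K["cy"])/K["fy"]*z,z],-1)
    return (q-T[:3,3])@T[:3,:3]
def blob(p,lo,hi,box):
    h=cv2.cvtColor(p,cv2.COLOR_BGR2HSV);m=cv2.inRange(h,lo,hi)>0
    k=np.zeros_like(m);x0,y0,x1,y1=box;k[y0:y1,x0:x1]=1
    return np.nonzero(m&k)
E
python3 - <<'E'
from h import *
from workcell import bot
boxes={"top":dict(tube=(355,195,425,225),red=(225,190,255,212),saddle=(205,155,265,192),head=(178,130,205,162)),
"side":dict(tube=(270,285,322,352),red=(238,178,258,202),saddle=(250,160,290,205),head=(262,132,292,166))}
rng=dict(tube=((5,120,60),(18,255,255)),red=((0,150,80),(3,255,255)),saddle=((100,150,60),(130,255,255)),head=((5,190,150),(14,255,255)))
for n in boxes:
    p,d=bot.camera(n);K=bot.get_calibration(n)
    for k,b in boxes[n].items():
        v,u=blob(p,*rng[k],b)
        if len(u)==0: print(n,k,0);continue
        P=bp(K,d,u,v);P=P[d[v,u]>0]
        c=P.mean(0);w,V=np.linalg.eigh(np.cov(P[:,:2].T))
        print(n,k,len(u),P.mean(0).round(4),"min",P.min(0).round(3),"max",P.max(0).round(3),"ang",np.degrees(np.arctan2(V[1,1],V[0,1])).round(1))
        if k=="tube": 
            t=P@np.r_[V[:,1],0];print(np.ptp(t), (ray(K,(u.mean(),v.mean()),.052)).round(4))
        if k=="saddle":
            s=P[:,1]>P[:,1].mean();print(P[s].mean(0).round(4),P[~s].mean(0).round(4), P[s].max(0).round(3),P[~s].max(0).round(3))
E
```

```text
top tube 278 [ 0.4376 -0.3604  0.0529] min [ 0.417 -0.458 -0.002] max [ 0.464 -0.282  0.061] ang 100.2
0.1792824015847111 [ 0.4376 -0.3605  0.052 ]
top red 34 [0.4664 0.0559 0.0837] min [0.456 0.051 0.067] max [0.478 0.062 0.087] ang -167.6
top saddle 50 [0.5431 0.0726 0.0669] min [0.518 0.024 0.057] max [0.566 0.121 0.074] ang 101.6
[0.5341 0.1164 0.0668] [0.5521 0.0287 0.067 ] [0.55  0.121 0.074] [0.566 0.032 0.074]
top head 0
side tube 381 [ 0.4371 -0.36    0.0529] min [ 0.416 -0.432 -0.004] max [ 0.471 -0.262  0.061] ang 100.4
0.16704593975894816 [ 0.4375 -0.3608  0.052 ]
side red 91 [0.4661 0.0542 0.0677] min [0.455 0.046 0.039] max [0.478 0.064 0.089] ang -177.5
side saddle 87 [0.5426 0.0722 0.0596] min [0.515 0.023 0.037] max [0.567 0.125 0.076] ang 101.6
[0.5335 0.1157 0.0596] [0.5518 0.0277 0.0597] [0.55  0.125 0.074] [0.567 0.034 0.076]
side head 0
```

```bash
cat >>h.py <<'E'
def shift(ee,yaw,x,y,z):
    c,s=np.cos(np.radians(yaw)),np.sin(np.radians(yaw))
    dx,dy=x-ee[0],y-ee[1]
    return np.array([c*dx+s*dy, s*dx-c*dy, -(z-ee[2])])
E
python3 - <<'E'
from h import *
from workcell import bot
o=bot.get_obs();e=o["ee_pos"];yw=o["tcp_rot"][2]
K=bot.get_calibration("top")
for px,z in(((187.3,135.3),.085),((189.7,151.5),.085),((232.5,159.7),.036),((235.3,173),.036)):print(ray(K,px,z).round(4))
a=np.radians(101.6);y=np.array([np.cos(a),np.sin(a)])
h=(ray(K,(187.3,135.3),.085)+ray(K,(189.7,151.5),.085))/2
print("slide",(h[:2]-np.array([.543,.0725]))@y)
print(yw,shift(e,yw,.4373,-.3602,.16))
E
```

```text
[0.6448 0.2035 0.085 ]
[0.5989 0.1958 0.085 ]
[0.5858 0.0809 0.036 ]
[0.5469 0.0725 0.036 ]
slide 0.10872238067193674
153.53913986449544 [-0.55199427 -0.67761366  0.08227748]
```

{"fn": "play_rows", "kwargs": {"grip_force": 30, "targets": [{"x":-0.552,"y":-0.6776,"z":0.05,"wz":53.2,"fingers":-0.06},{"x":-0.552,"y":-0.6776,"z":0.05,"wz":53.2,"fingers":-0.06},{"x":-0.552,"y":-0.6776,"z":0.05,"wz":53.2,"fingers":-0.06},{"x":-0.552,"y":-0.6776,"z":0.05,"wz":53.2,"fingers":-0.06},{"x":-0.552,"y":-0.6776,"z":0.05,"wz":53.2,"fingers":-0.06},{"x":-0.552,"y":-0.6776,"z":0.05,"wz":53.2,"fingers":-0.06},{"x":-0.552,"y":-0.6776,"z":0.05,"wz":53.2,"fingers":-0.06},{"x":-0.552,"y":-0.6776,"z":0.05,"wz":53.2,"fingers":-0.06},{"x":-0.552,"y":-0.6776,"z":0.05,"wz":53.2,"fingers":-0.06},{"x":-0.552,"y":-0.6776,"z":0.05,"wz":53.2,"fingers":-0.06},{"x":-0.552,"y":-0.6776,"z":0.05,"wz":53.2,"fingers":-0.06},{"x":-0.552,"y":-0.6776,"z":0.05,"wz":53.2,"fingers":-0.06},{"x":-0.552,"y":-0.6776,"z":0.05,"wz":53.2,"fingers":-0.06},{"x":-0.552,"y":-0.6776,"z":0.05,"wz":53.2,"fingers":-0.06},{"x":-0.552,"y":-0.6776,"z":0.05,"wz":53.2,"fingers":-0.06},{"x":-0.552,"y":-0.6776,"z":0.05,"wz":53.2,"fingers":-0.06},{"x":-0.552,"y":-0.6776,"z":0.05,"wz":53.2,"fingers":-0.06},{"x":-0.552,"y":-0.6776,"z":0.05,"wz":53.2,"fingers":-0.06},{"x":-0.552,"y":-0.6776,"z":0.05,"wz":53.2,"fingers":-0.06},{"x":-0.552,"y":-0.6776,"z":0.05,"wz":53.2,"fingers":-0.06}]}}

```text
$.targets[0]: bad value
```

{"fn": "play_rows", "kwargs": {"grip_force": 30, "targets": [{"x":-0.03,"y":-0.035,"z":0,"wx":0,"wy":0,"wz":5,"fingers":-0.06},{"x":-0.06,"y":-0.07,"z":0,"wx":0,"wy":0,"wz":10,"fingers":-0.06}]}}

```text
time: 1.07
ee_pos: [0.2651, 0.4115, 0.2408]
tcp_rot: [-179.9, 0.0, 143.5]
wrist_force: [0.4, -0.7, 1.6]
opening: 0.0639
```

```bash
python3 - <<'E'
from h import *
from workcell import bot
o=bot.get_obs();e=o["ee_pos"];yw=o["tcp_rot"][2]
print(yw,o["time"],e,shift(e,yw,.4373,-.3602,.18), yw-100.3)
E
```

```text
143.47488511406019 1.0667 [0.26509685 0.41151686 0.24083993] [-0.59768843 -0.51765759  0.06083993] 43.17488511406019
```

{"fn": "play_rows", "kwargs": {"targets": [{"x":-0.5977,"y":-0.5177,"z":0.06,"wx":0,"wy":0,"wz":43.2,"fingers":-0.06},{"x":-0.5977,"y":-0.5177,"z":0.06,"wx":0,"wy":0,"wz":43.2,"fingers":-0.06},{"x":-0.5977,"y":-0.5177,"z":0.06,"wx":0,"wy":0,"wz":43.2,"fingers":-0.06},{"x":-0.5977,"y":-0.5177,"z":0.06,"wx":0,"wy":0,"wz":43.2,"fingers":-0.06},{"x":-0.5977,"y":-0.5177,"z":0.06,"wx":0,"wy":0,"wz":43.2,"fingers":-0.06},{"x":-0.5977,"y":-0.5177,"z":0.06,"wx":0,"wy":0,"wz":43.2,"fingers":-0.06},{"x":-0.5977,"y":-0.5177,"z":0.06,"wx":0,"wy":0,"wz":43.2,"fingers":-0.06},{"x":-0.5977,"y":-0.5177,"z":0.06,"wx":0,"wy":0,"wz":43.2,"fingers":-0.06},{"x":-0.5977,"y":-0.5177,"z":0.06,"wx":0,"wy":0,"wz":43.2,"fingers":-0.06},{"x":-0.5977,"y":-0.5177,"z":0.06,"wx":0,"wy":0,"wz":43.2,"fingers":-0.06}]}}

```text
time: 1.9
ee_pos: [0.3562, 0.0042, 0.211]
tcp_rot: [179.9, 0.0, 100.4]
wrist_force: [1.8, 1.3, -0.4]
opening: 0.0406
```

```bash
python3 - <<'E'
from h import *
from workcell import bot
o=bot.get_obs();e=o["ee_pos"];yw=o["tcp_rot"][2]
print(yw,o["time"],e,o["q"],shift(e,yw,.4373,-.3602,.13), yw-100.3)
E
```

```text
100.35302207104652 1.9 [0.35617718 0.00417308 0.21098816] [ 6.68320815e-01 -2.21261788e+01 -1.72436900e+01  9.48021731e+01
  3.82651019e-03  8.03152946e+01] [-0.37301957  0.01431963  0.08098816] 0.05302207104652723
```

{"fn": "play_rows", "kwargs": {"targets": [{"x":-0.373,"y":0.0143,"z":0.081,"wx":0,"wy":0,"wz":0,"fingers":-0.06},{"x":-0.373,"y":0.0143,"z":0.081,"wx":0,"wy":0,"wz":0,"fingers":-0.06},{"x":-0.373,"y":0.0143,"z":0.081,"wx":0,"wy":0,"wz":0,"fingers":-0.06},{"x":-0.373,"y":0.0143,"z":0.081,"wx":0,"wy":0,"wz":0,"fingers":-0.06},{"x":-0.373,"y":0.0143,"z":0.081,"wx":0,"wy":0,"wz":0,"fingers":-0.06},{"x":-0.373,"y":0.0143,"z":0.081,"wx":0,"wy":0,"wz":0,"fingers":-0.06},{"x":-0.373,"y":0.0143,"z":0.081,"wx":0,"wy":0,"wz":0,"fingers":-0.06},{"x":-0.373,"y":0.0143,"z":0.081,"wx":0,"wy":0,"wz":0,"fingers":-0.06},{"x":-0.373,"y":0.0143,"z":0.081,"wx":0,"wy":0,"wz":0,"fingers":-0.06},{"x":-0.373,"y":0.0143,"z":0.081,"wx":0,"wy":0,"wz":0,"fingers":-0.06},{"x":-0.373,"y":0.0143,"z":0.081,"wx":0,"wy":0,"wz":0,"fingers":-0.06},{"x":-0.373,"y":0.0143,"z":0.081,"wx":0,"wy":0,"wz":0,"fingers":-0.06}]}}

```text
time: 2.9
ee_pos: [0.437, -0.358, 0.1294]
tcp_rot: [-180.0, -0.1, 100.3]
wrist_force: [0.1, 0.0, 0.3]
opening: 0.0401
```

```bash
python3 - <<'E'
from h import *
from workcell import bot
o=bot.get_obs();e=o["ee_pos"];yw=o["tcp_rot"][2]
print(yw,o["time"],e,shift(e,yw,.4373,-.3602,.04), yw-100.3)
p,d=bot.camera("wrist");cv2.imwrite("pics/w1.png",p);print(bot.get_calibration("wrist"))
E
```

```text
100.29372325825835 2.9 [ 0.4370376  -0.35796896  0.12941976] [-0.00224202 -0.0001405   0.08941976] -0.006276741741643832
{'fx': 297.3186396354542, 'fy': 297.3186396354542, 'cx': 260.75433586073297, 'cy': 193.6026446094896, 'camera_from_world': array([[ 9.83784980e-01,  1.79349487e-01, -9.35102287e-04,
        -3.65573213e-01],
       [ 1.71685921e-01, -9.40214431e-01,  2.94144129e-01,
        -4.16787568e-01],
       [ 5.18754020e-02, -2.89535120e-01, -9.55760617e-01,
         1.45194299e-01],
       [ 0.00000000e+00,  0.00000000e+00,  0.00000000e+00,
         1.00000000e+00]])}
```

View pics/w1.png

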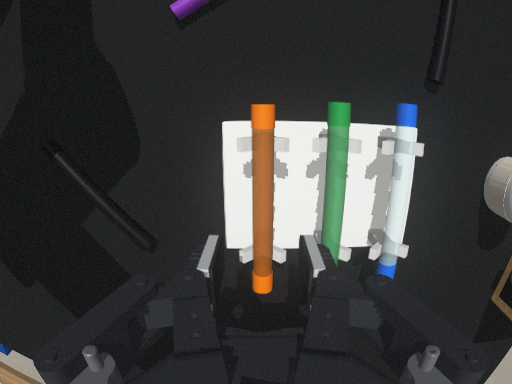

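```bash
cat >>h.py <<'E'
def rayw(K,px,z):
    T=K["camera_from_world"];R=T[:3,:3];c=-R.T@T[:3,3]
    a=np.array([px[0]-K["cx"],px[1]-K["cy"]]);r=np.hypot(*a);th=r/K["fx"]
    d=R.T@np.r_[a/r*np.sin(th),np.cos(th)]
    return c+d*(z-c[2])/d[2]
E
python3 - <<'E'
from h import *
from workcell import bot
K=bot.get_calibration("wrist")
A=rayw(K,(262.5,104.5),.048);B=rayw(K,(262,293),.048);print(A,B,(A+B)/2,np.linalg.norm(A-B),np.degrees(np.arctan2(*(A-B)[1::-1])))
E
```

```text
[ 0.42464295 -0.28384325  0.048     ] [ 0.45256768 -0.43783134  0.048     ] [ 0.43860532 -0.3608373   0.048     ] 0.15649959405391373 100.27851628436257
```

{"fn": "play_rows", "kwargs": {"targets": [{"x":-0.0023,"y":0.0003,"z":0.03,"wx":0,"wy":0,"wz":0,"fingers":-0.06},{"x":-0.0023,"y":0.0003,"z":0.055,"wx":0,"wy":0,"wz":0,"fingers":-0.06},{"x":-0.0023,"y":0.0003,"z":0.075,"wx":0,"wy":0,"wz":0,"fingers":-0.06},{"x":-0.0023,"y":0.0003,"z":0.089,"wx":0,"wy":0,"wz":0,"fingers":-0.06},{"x":-0.0023,"y":0.0003,"z":0.089,"wx":0,"wy":0,"wz":0,"fingers":-0.06},{"x":-0.0023,"y":0.0003,"z":0.089,"wx":0,"wy":0,"wz":0,"fingers":-1},{"x":-0.0023,"y":0.0003,"z":0.089,"wx":0,"wy":0,"wz":0,"fingers":-1},{"x":-0.0023,"y":0.0003,"z":0.089,"wx":0,"wy":0,"wz":0,"fingers":-1},{"x":-0.0023,"y":0.0003,"z":0.089,"wx":0,"wy":0,"wz":0,"fingers":-1},{"x":-0.0023,"y":0.0003,"z":0.089,"wx":0,"wy":0,"wz":0,"fingers":-1},{"x":-0.0023,"y":0.0003,"z":0.089,"wx":0,"wy":0,"wz":0,"fingers":-1},{"x":-0.0023,"y":0.0003,"z":0.089,"wx":0,"wy":0,"wz":0,"fingers":-1}]}}

```text
time: 3.95
ee_pos: [0.4387, -0.3605, 0.0427]
tcp_rot: [179.9, 0.1, 100.4]
wrist_force: [-1.6, 4.5, 7.9]
opening: 0.0146
```

{"fn": "play_rows", "kwargs": {"targets": [{"x":0,"y":0,"z":-0.01,"wx":0,"wy":0,"wz":0,"fingers":-1},{"x":0,"y":0,"z":-0.03,"wx":0,"wy":0,"wz":0,"fingers":-1},{"x":0,"y":0,"z":-0.06,"wx":0,"wy":0,"wz":0,"fingers":-1},{"x":0,"y":0,"z":-0.1,"wx":0,"wy":0,"wz":0,"fingers":-1},{"x":0,"y":0,"z":-0.12,"wx":0,"wy":0,"wz":0,"fingers":-1},{"x":0,"y":0,"z":-0.12,"wx":0,"wy":0,"wz":0,"fingers":-1}]}}

```text
time: 4.45
ee_pos: [0.4398, -0.3618, 0.1676]
tcp_rot: [179.7, 0.4, 100.3]
wrist_force: [0.4, -0.4, -0.3]
opening: 0.0151
```

```bash
python3 - <<'E'
from h import *
from workcell import bot
o=bot.get_obs();e=o["ee_pos"];yw=o["tcp_rot"][2]
print(o["tcp_rot"],o["time"],e,o["wrist_force"],o["opening"])
p,d=bot.camera("wrist");cv2.imwrite("pics/w2.png",p)
s,d=bot.camera("side");cv2.imwrite("pics/s2.png",s)
K=bot.get_calibration("side");print(proj(K,e))
print(shift(e,yw,.543,.0725,.14))
E
```

```text
[179.66124812   0.40995326 100.33566381] 4.45 [ 0.43975712 -0.36184592  0.16764582] [ 0.44205182 -0.41848201 -0.2689141 ] 0.015075745193070684
[299.19154342 298.15230251]
[0.40877475 0.17949562 0.02764582]
```

View pics/w2.png

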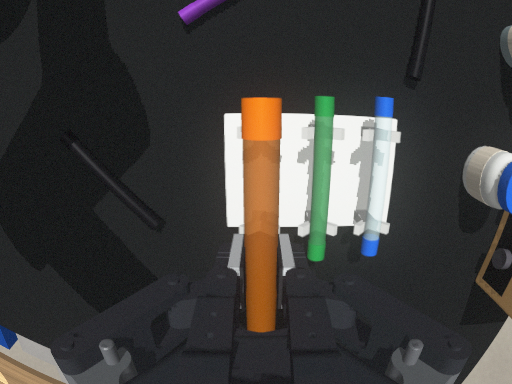

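View pics/s2.png

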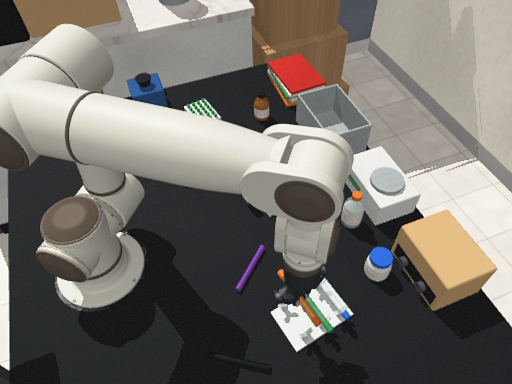

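```bash
python3 - <<'E'
from h import *
from workcell import bot
K=bot.get_calibration("wrist");o=bot.get_obs();e=o["ee_pos"]
for z in(.165,.17,.173,.176,.18):
    A=rayw(K,(262.5,98.5),z);B=rayw(K,(261,331),z);print(z,(A+B)/2-e,np.linalg.norm(A-B),np.degrees(np.arctan2(*(A-B)[1::-1])))
E
```

```text
0.165 [-0.00254483  0.01438051  0.00255819] 0.1250461364044489 100.04506711433474
0.17 [-0.00298658  0.01668407  0.00755819] 0.12016865658144085 100.04506711433474
0.173 [-0.00325163  0.01806621  0.01055819] 0.11724216868763605 100.04506711433474
0.176 [-0.00351668  0.01944834  0.01355819] 0.11431568079383127 100.04506711433477
0.18 [-0.00387007  0.02129119  0.01755819] 0.11041369693542483 100.04506711433477
```

{"fn": "play_rows", "kwargs": {"targets": [{"x":0.4088,"y":0.1795,"z":0.02,"wx":0,"wy":0,"wz":-1.3,"fingers":-1},{"x":0.4088,"y":0.1795,"z":0.02,"wx":0,"wy":0,"wz":-1.3,"fingers":-1},{"x":0.4088,"y":0.1795,"z":0.02,"wx":0,"wy":0,"wz":-1.3,"fingers":-1},{"x":0.4088,"y":0.1795,"z":0.02,"wx":0,"wy":0,"wz":-1.3,"fingers":-1},{"x":0.4088,"y":0.1795,"z":0.02,"wx":0,"wy":0,"wz":-1.3,"fingers":-1},{"x":0.4088,"y":0.1795,"z":0.02,"wx":0,"wy":0,"wz":-1.3,"fingers":-1},{"x":0.4088,"y":0.1795,"z":0.02,"wx":0,"wy":0,"wz":-1.3,"fingers":-1},{"x":0.4088,"y":0.1795,"z":0.02,"wx":0,"wy":0,"wz":-1.3,"fingers":-1},{"x":0.4088,"y":0.1795,"z":0.02,"wx":0,"wy":0,"wz":-1.3,"fingers":-1},{"x":0.4088,"y":0.1795,"z":0.02,"wx":0,"wy":0,"wz":-1.3,"fingers":-1},{"x":0.4088,"y":0.1795,"z":0.02,"wx":0,"wy":0,"wz":-1.3,"fingers":-1},{"x":0.4088,"y":0.1795,"z":0.02,"wx":0,"wy":0,"wz":-1.3,"fingers":-1},{"x":0.4088,"y":0.1795,"z":0.02,"wx":0,"wy":0,"wz":-1.3,"fingers":-1},{"x":0.4088,"y":0.1795,"z":0.02,"wx":0,"wy":0,"wz":-1.3,"fingers":-1},{"x":0.4088,"y":0.1795,"z":0.02,"wx":0,"wy":0,"wz":-1.3,"fingers":-1}]}}

```text
time: 5.8
ee_pos: [0.5409, 0.0729, 0.1403]
tcp_rot: [-179.9, 0.0, 101.6]
wrist_force: [0.4, -0.1, -0.5]
opening: 0.0149
```

```bash
python3 - <<'E'
from h import *
from workcell import bot
o=bot.get_obs();e=o["ee_pos"];yw=o["tcp_rot"][2]
print(o["tcp_rot"],o["time"],e,o["wrist_force"],o["opening"])
p,d=bot.camera("wrist");cv2.imwrite("pics/w3.png",p)
s,d=bot.camera("side");cv2.imwrite("pics/s3.png",cv2.resize(s[80:240,180:340],None,fx=3.5,fy=3.5))
print(shift(e,yw,.543,.0725,.066))
K=bot.get_calibration("side")
v,u=blob(s,(5,120,60),(18,255,255),(200,80,330,200));P=bp(K,d,u,v)
print(len(u),P.mean(0),P.min(0),P.max(0))
E
```

```text
[-1.79947241e+02  9.23059310e-03  1.01575324e+02] 5.8 [0.54090945 0.07293791 0.14032523] [ 0.44171229 -0.13987644 -0.48979874] 0.014903469624888583
[-0.00084848  0.00196017  0.07432523]
206 [0.64726689 0.1983509  0.08000264] [ 5.17603512e-01  2.88873620e-04 -3.83416126e-01] [1.25708419 0.95087919 0.19454508]
```

View pics/w3.png

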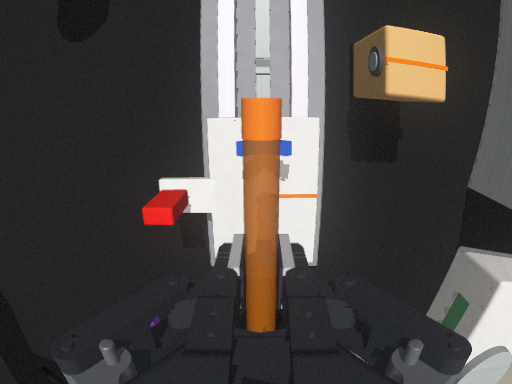

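View pics/s3.png

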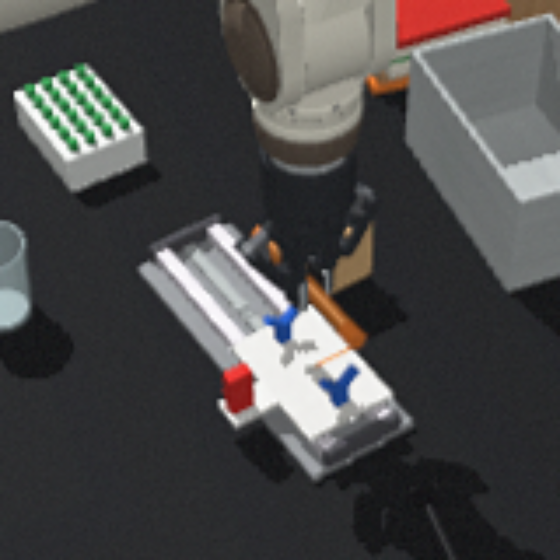

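{"fn": "play_rows", "kwargs": {"targets": [{"x":-0.002,"y":0.0017,"z":0.02,"wx":0,"wy":0,"wz":0,"fingers":-1},{"x":-0.002,"y":0.0017,"z":0.04,"wx":0,"wy":0,"wz":0,"fingers":-1},{"x":-0.002,"y":0.0017,"z":0.055,"wx":0,"wy":0,"wz":0,"fingers":-1},{"x":-0.002,"y":0.0017,"z":0.065,"wx":0,"wy":0,"wz":0,"fingers":-1},{"x":-0.002,"y":0.0017,"z":0.07,"wx":0,"wy":0,"wz":0,"fingers":-1},{"x":-0.002,"y":0.0017,"z":0.072,"wx":0,"wy":0,"wz":0,"fingers":-1},{"x":-0.002,"y":0.0017,"z":0.072,"wx":0,"wy":0,"wz":0,"fingers":-1},{"x":-0.002,"y":0.0017,"z":0.072,"wx":0,"wy":0,"wz":0,"fingers":-1}]}}

```text
time: 6.57
ee_pos: [0.5438, 0.0723, 0.0697]
tcp_rot: [179.9, 0.0, 101.6]
wrist_force: [0.1, 0.7, -0.2]
opening: 0.0149
```

```bash
python3 - <<'E'
from h import *
from workcell import bot
o=bot.get_obs();e=o["ee_pos"];yw=o["tcp_rot"][2]
print(o["tcp_rot"],o["time"],e,o["wrist_force"],o["opening"])
p,d=bot.camera("wrist");cv2.imwrite("pics/w4.png",p)
print(shift(e,yw,.543,.0725,.0645))
E
```

```text
[1.79929093e+02 7.30292210e-03 1.01628742e+02] 6.5667 [0.54380792 0.07228222 0.06968554] [ 0.12934836  0.65002003 -0.18222873] 0.014924130604282448
[ 0.00037616 -0.00074744  0.00518554]
```

View pics/w4.png

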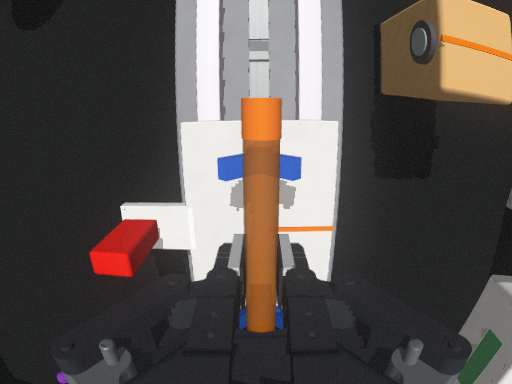

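{"fn": "play_rows", "kwargs": {"targets": [{"x":0,"y":-0.0008,"z":0.001,"wx":0,"wy":0,"wz":0,"fingers":-1},{"x":0,"y":-0.0008,"z":0.002,"wx":0,"wy":0,"wz":0,"fingers":-1},{"x":0,"y":-0.0008,"z":0.003,"wx":0,"wy":0,"wz":0,"fingers":-1},{"x":0,"y":-0.0008,"z":0.004,"wx":0,"wy":0,"wz":0,"fingers":-1},{"x":0,"y":-0.0008,"z":0.004,"wx":0,"wy":0,"wz":0,"fingers":-1},{"x":0,"y":-0.0008,"z":0.004,"wx":0,"wy":0,"wz":0,"fingers":-1}]}}

```text
time: 7.12
ee_pos: [0.543, 0.0723, 0.0651]
tcp_rot: [179.9, 0.0, 101.6]
wrist_force: [1.5, 1.0, 2.6]
opening: 0.0147
```

{"fn": "play_rows", "kwargs": {"targets": [{"x":0,"y":0,"z":0.0005,"wx":0,"wy":0,"wz":0,"fingers":-1},{"x":0,"y":0,"z":0.001,"wx":0,"wy":0,"wz":0,"fingers":-1},{"x":0,"y":0,"z":0.001,"wx":0,"wy":0,"wz":0,"fingers":-1}]}}

```text
time: 7.37
ee_pos: [0.5432, 0.0723, 0.0648]
tcp_rot: [179.9, 0.0, 101.6]
wrist_force: [-0.2, 0.3, 6.7]
opening: 0.0147
```

{"fn": "play_rows", "kwargs": {"targets": [{"x":0,"y":0,"z":0,"wx":0,"wy":0,"wz":0,"fingers":-0.55},{"x":0,"y":0,"z":0,"wx":0,"wy":0,"wz":0,"fingers":-0.45},{"x":0,"y":0,"z":0,"wx":0,"wy":0,"wz":0,"fingers":-0.3},{"x":0,"y":0,"z":0,"wx":0,"wy":0,"wz":0,"fingers":-0.1},{"x":0,"y":0,"z":0,"wx":0,"wy":0,"wz":0,"fingers":0},{"x":0,"y":0,"z":0,"wx":0,"wy":0,"wz":0,"fingers":0},{"x":0,"y":0,"z":-0.01,"wx":0,"wy":0,"wz":0,"fingers":0},{"x":0,"y":0,"z":-0.03,"wx":0,"wy":0,"wz":0,"fingers":0},{"x":0,"y":0,"z":-0.06,"wx":0,"wy":0,"wz":0,"fingers":0},{"x":0,"y":0,"z":-0.09,"wx":0,"wy":0,"wz":0,"fingers":0},{"x":0,"y":0,"z":-0.09,"wx":0,"wy":0,"wz":0,"fingers":0},{"x":0,"y":0,"z":-0.09,"wx":0,"wy":0,"wz":0,"fingers":0}]}}

```text
time: 8.37
ee_pos: [0.5436, 0.0724, 0.1564]
tcp_rot: [179.8, 0.0, 101.6]
wrist_force: [-0.7, -0.1, 0.1]
opening: 0.0426
```

```bash
python3 - <<'E'
from h import *
from workcell import bot
o=bot.get_obs();e=o["ee_pos"];yw=o["tcp_rot"][2]
print(o["tcp_rot"],o["time"],e,o["q"],o["wrist_force"],o["opening"])
p,d=bot.camera("wrist");cv2.imwrite("pics/w5.png",p)
s,d=bot.camera("side");cv2.imwrite("pics/s5.png",cv2.resize(s[110:230,200:320],None,fx=4.6,fy=4.6,interpolation=cv2.INTER_CUBIC))
K=bot.get_calibration("side")
v,u=blob(s,(5,120,60),(18,255,255),(235,150,300,215));P=bp(K,d,u,v)
print(len(u),P.mean(0),P.min(0),P.max(0))
print(shift(e,yw,.4675,.0568,.14))
E
```

```text
[1.79765301e+02 1.52154976e-02 1.01642249e+02] 8.3667 [0.54362035 0.07235063 0.15638975] [ 7.58024156e+00  3.63881963e+00 -8.44761124e-01  8.52812323e+01
  1.44792664e-03  8.59379647e+01] [-0.65688578 -0.1067458   0.05149462] 0.04260490288287041
190 [0.53747903 0.05996657 0.08687725] [ 0.22339391 -0.71455168 -0.00178732] [0.60013197 0.14694618 1.05298677]
[ 0.0001304  -0.07769243  0.01638975]
```

View pics/w5.png

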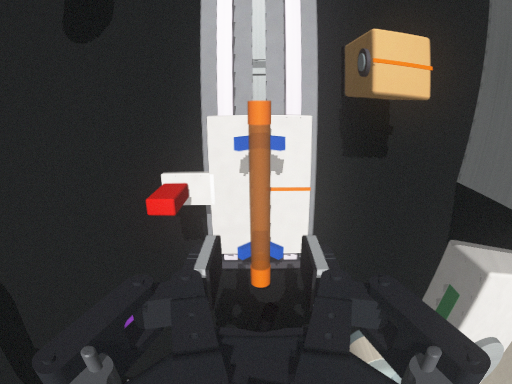

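View pics/s5.png

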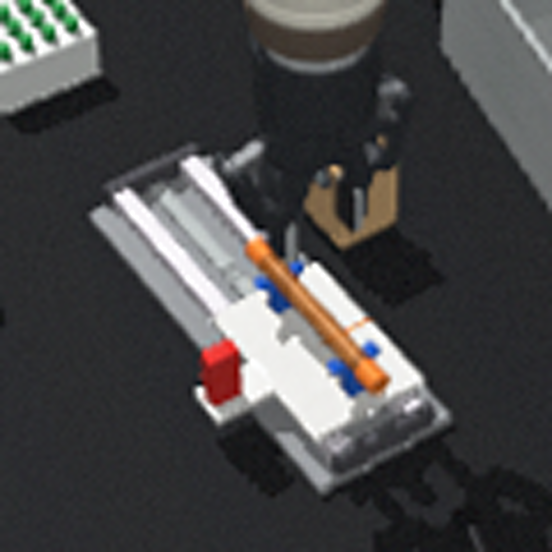

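{"fn": "play_rows", "kwargs": {"targets": [{"x":0,"y":-0.0777,"z":0.005,"wx":0,"wy":0,"wz":-90,"fingers":0},{"x":0,"y":-0.0777,"z":0.005,"wx":0,"wy":0,"wz":-90,"fingers":0},{"x":0,"y":-0.0777,"z":0.005,"wx":0,"wy":0,"wz":-90,"fingers":0},{"x":0,"y":-0.0777,"z":0.005,"wx":0,"wy":0,"wz":-90,"fingers":0},{"x":0,"y":-0.0777,"z":0.005,"wx":0,"wy":0,"wz":-90,"fingers":0},{"x":0,"y":-0.0777,"z":0.005,"wx":0,"wy":0,"wz":-90,"fingers":0},{"x":0,"y":-0.0777,"z":0.005,"wx":0,"wy":0,"wz":-90,"fingers":0},{"x":0,"y":-0.0777,"z":0.005,"wx":0,"wy":0,"wz":-90,"fingers":0},{"x":0,"y":-0.0777,"z":0.005,"wx":0,"wy":0,"wz":-90,"fingers":0},{"x":0,"y":-0.0777,"z":0.005,"wx":0,"wy":0,"wz":-90,"fingers":0},{"x":0,"y":-0.0777,"z":0.005,"wx":0,"wy":0,"wz":-90,"fingers":0},{"x":0,"y":-0.0777,"z":0.005,"wx":0,"wy":0,"wz":-90,"fingers":0},{"x":0,"y":-0.0777,"z":0.005,"wx":0,"wy":0,"wz":-90,"fingers":0},{"x":0,"y":-0.0777,"z":0.005,"wx":0,"wy":0,"wz":-90,"fingers":0},{"x":0,"y":-0.0777,"z":0.005,"wx":0,"wy":0,"wz":-90,"fingers":0},{"x":0,"y":-0.0777,"z":0.005,"wx":0,"wy":0,"wz":-90,"fingers":0}]}}

```text
time: 9.8
ee_pos: [0.4661, 0.0565, 0.1481]
tcp_rot: [180.0, -0.1, -168.5]
wrist_force: [0.5, 0.3, 0.3]
opening: 0.0425
```

```bash
python3 - <<'E'
from h import *
from workcell import bot
o=bot.get_obs();e=o["ee_pos"];yw=o["tcp_rot"][2]
print(o["tcp_rot"],o["time"],e,o["q"],o["wrist_force"],o["opening"])
p,d=bot.camera("wrist");cv2.imwrite("pics/w6.png",p);K=bot.get_calibration("wrist");np.save("kw.npy",K["camera_from_world"])
s,d=bot.camera("top");cv2.imwrite("pics/t6.png",cv2.resize(s[125:220,150:275],None,fx=6,fy=6,interpolation=cv2.INTER_CUBIC))
print(shift(e,yw,.4675,.0568,.058))
E
```

```text
[ 1.79995001e+02 -6.29355875e-02 -1.68512002e+02] 9.8 [0.4661491  0.05648435 0.14814947] [ 6.90900130e+00 -6.82523219e+00 -1.19816930e+01  8.49066731e+01
 -4.08898816e-05 -4.57899363e+00] [0.45411839 0.31583989 0.277937  ] 0.04253351880544843
[-1.38670602e-03  4.02779356e-05  9.01494667e-02]
```

View pics/w6.png

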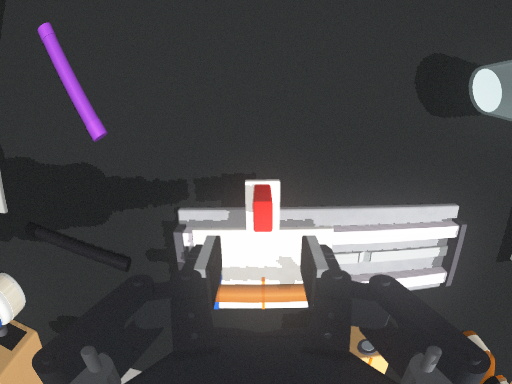

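View pics/t6.png

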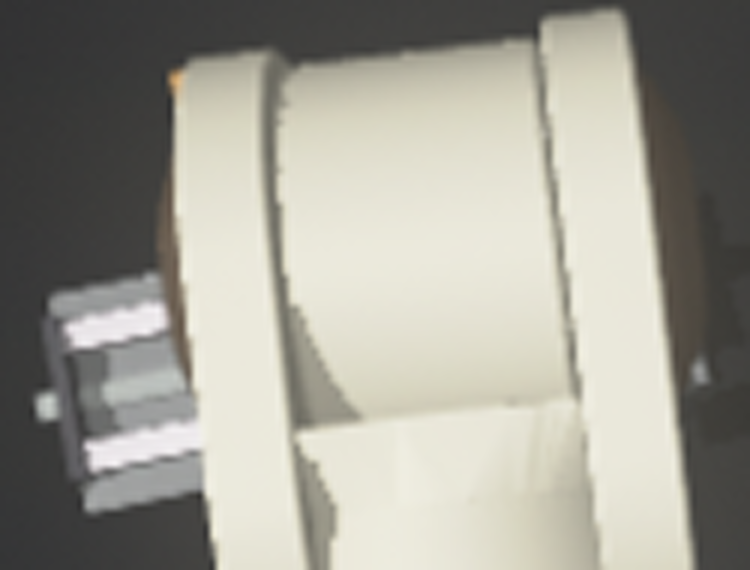

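{"fn": "play_rows", "kwargs": {"grip_force": 60, "targets": [{"x":-0.001,"y":0,"z":0.03,"wx":0,"wy":0,"wz":0,"fingers":0},{"x":-0.001,"y":0,"z":0.055,"wx":0,"wy":0,"wz":0,"fingers":0},{"x":-0.001,"y":0,"z":0.075,"wx":0,"wy":0,"wz":0,"fingers":0},{"x":-0.001,"y":0,"z":0.087,"wx":0,"wy":0,"wz":0,"fingers":0},{"x":-0.001,"y":0,"z":0.088,"wx":0,"wy":0,"wz":0,"fingers":0},{"x":-0.001,"y":0,"z":0.088,"wx":0,"wy":0,"wz":0,"fingers":-0.5},{"x":-0.001,"y":0,"z":0.088,"wx":0,"wy":0,"wz":0,"fingers":-1},{"x":-0.001,"y":0,"z":0.088,"wx":0,"wy":0,"wz":0,"fingers":-1},{"x":-0.001,"y":0,"z":0.088,"wx":0,"wy":0,"wz":0,"fingers":-1},{"x":-0.001,"y":0,"z":0.088,"wx":0,"wy":0,"wz":0,"fingers":-1},{"x":-0.001,"y":0,"z":0.088,"wx":0,"wy":0,"wz":0,"fingers":-1}]}}

```text
time: 10.82
ee_pos: [0.468, 0.0579, 0.0623]
tcp_rot: [179.9, 0.1, -168.3]
wrist_force: [-2.8, 7.5, 1.7]
opening: 0.0134
```

```bash
cat > st.py <<'E'
from h import *
from workcell import bot
import sys
o=bot.get_obs();e=o["ee_pos"];a=np.radians(101.6);y=np.array([np.cos(a),np.sin(a)])
print(o["tcp_rot"].round(2),o["time"],e.round(4),o["wrist_force"].round(2),"open",o["opening"].round(4),"push",(-o["wrist_force"][:2]@y).round(2),"s",((e[:2]-np.array([.4661,.0565]))@y).round(4))
if len(sys.argv)>1:
    p,d=bot.camera("wrist");cv2.imwrite(f"pics/{sys.argv[1]}.png",p)
    s,d=bot.camera("side");cv2.imwrite(f"pics/{sys.argv[1]}s.png",cv2.resize(s[110:230,200:320],None,fx=4.6,fy=4.6,interpolation=cv2.INTER_CUBIC))
E
python3 st.py w7
```

```text
Traceback (most recent call last):
  File "st.py", line 5, in <module>
    print(o["tcp_rot"].round(2),o["time"],e.round(4),o["wrist_force"].round(2),"open",o["opening"].round(4),"push",(-o["wrist_force"][:2]@y).round(2),"s",((e[:2]-np.array([.4661,.0565]))@y).round(4))
                                                                                      ^^^^^^^^^^^^^^^^^^
AttributeError: 'float' object has no attribute 'round'
```

```bash
sed -i 's/o\["opening"\].round(4)/round(o["opening"],4)/' st.py; python3 st.py w7
```

```text
[ 1.7988e+02  1.2000e-01 -1.6830e+02] 10.8167 [0.468  0.0579 0.0623] [-2.79  7.51  1.73] open 0.0134 push -7.92 s 0.001
```

View pics/w7.png

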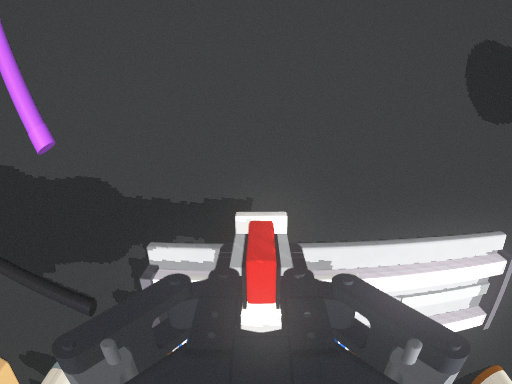

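{"fn": "play_rows", "kwargs": {"targets": [{"x":0,"y":0.001,"z":0,"wx":0,"wy":0,"wz":0,"fingers":-1},{"x":0,"y":0.003,"z":0,"wx":0,"wy":0,"wz":0,"fingers":-1},{"x":0,"y":0.006,"z":0,"wx":0,"wy":0,"wz":0,"fingers":-1},{"x":0,"y":0.01,"z":0,"wx":0,"wy":0,"wz":0,"fingers":-1},{"x":0,"y":0.014,"z":0,"wx":0,"wy":0,"wz":0,"fingers":-1},{"x":0,"y":0.018,"z":0,"wx":0,"wy":0,"wz":0,"fingers":-1},{"x":0,"y":0.022,"z":0,"wx":0,"wy":0,"wz":0,"fingers":-1},{"x":0,"y":0.026,"z":0,"wx":0,"wy":0,"wz":0,"fingers":-1},{"x":0,"y":0.03,"z":0,"wx":0,"wy":0,"wz":0,"fingers":-1},{"x":0,"y":0.034,"z":0,"wx":0,"wy":0,"wz":0,"fingers":-1},{"x":0,"y":0.038,"z":0,"wx":0,"wy":0,"wz":0,"fingers":-1},{"x":0,"y":0.042,"z":0,"wx":0,"wy":0,"wz":0,"fingers":-1},{"x":0,"y":0.046,"z":0,"wx":0,"wy":0,"wz":0,"fingers":-1},{"x":0,"y":0.049,"z":0,"wx":0,"wy":0,"wz":0,"fingers":-1},{"x":0,"y":0.05,"z":0,"wx":0,"wy":0,"wz":0,"fingers":-1},{"x":0,"y":0.05,"z":0,"wx":0,"wy":0,"wz":0,"fingers":-1}]}}

```text
time: 12.25
ee_pos: [0.4581, 0.1044, 0.0623]
tcp_rot: [-179.8, 0.1, -168.4]
wrist_force: [-1.6, -11.6, 5.9]
opening: 0.0131
```

```bash
python3 st.py w8
```

```text
[-1.7979e+02  9.0000e-02 -1.6842e+02] 12.25 [0.4581 0.1044 0.0623] [ -1.62 -11.63   5.91] open 0.0131 push 11.06 s 0.0485
```

View pics/w8s.png

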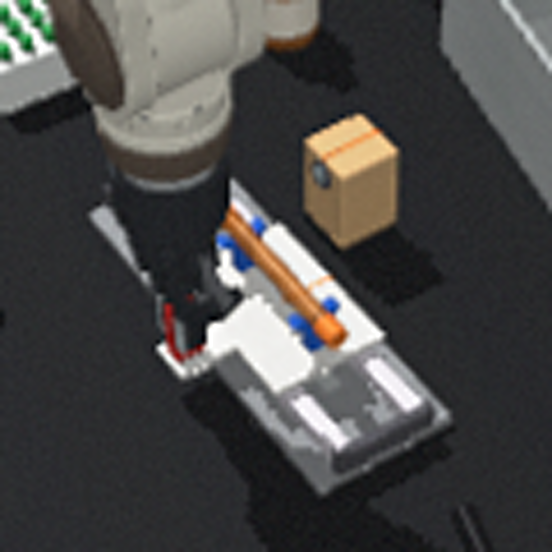

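View pics/w8.png

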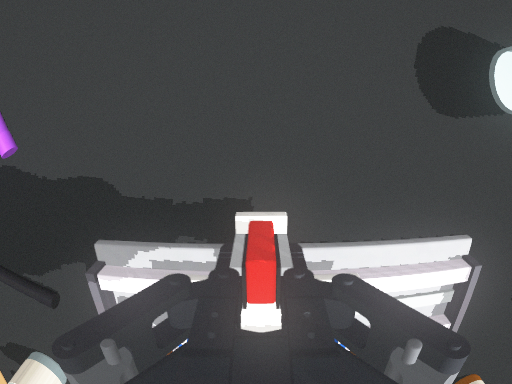

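```bash
python3 - <<'E'
from h import *
from workcell import bot
K=bot.get_calibration("side")
y=np.array([np.cos(np.radians(101.6)),np.sin(np.radians(101.6))])
f=lambda x,yy:(200+(x+.5)/4.6-.5,110+(yy+.5)/4.6-.5)
for (px,z) in (((308,289),.036),((331,276),.036),((330,158),.085),((378,129),.085)):
    P=ray(K,f(*px),z);print(P.round(4),(P[:2]@y).round(4))
E
```

```text
[0.5573 0.1261 0.036 ] 0.0115
[0.5771 0.1314 0.036 ] 0.0126
[0.6029 0.1958 0.085 ] 0.0706
[0.6465 0.2101 0.085 ] 0.0758
```

{"fn": "play_rows", "kwargs": {"targets": [{"x":0,"y":0.002,"z":0,"wx":0,"wy":0,"wz":0,"fingers":-1},{"x":0,"y":0.005,"z":0,"wx":0,"wy":0,"wz":0,"fingers":-1},{"x":0,"y":0.009,"z":0,"wx":0,"wy":0,"wz":0,"fingers":-1},{"x":0,"y":0.013,"z":0,"wx":0,"wy":0,"wz":0,"fingers":-1},{"x":0,"y":0.017,"z":0,"wx":0,"wy":0,"wz":0,"fingers":-1},{"x":0,"y":0.021,"z":0,"wx":0,"wy":0,"wz":0,"fingers":-1},{"x":0,"y":0.025,"z":0,"wx":0,"wy":0,"wz":0,"fingers":-1},{"x":0,"y":0.029,"z":0,"wx":0,"wy":0,"wz":0,"fingers":-1},{"x":0,"y":0.033,"z":0,"wx":0,"wy":0,"wz":0,"fingers":-1},{"x":0,"y":0.037,"z":0,"wx":0,"wy":0,"wz":0,"fingers":-1},{"x":0,"y":0.04,"z":0,"wx":0,"wy":0,"wz":0,"fingers":-1},{"x":0,"y":0.041,"z":0,"wx":0,"wy":0,"wz":0,"fingers":-1},{"x":0,"y":0.041,"z":0,"wx":0,"wy":0,"wz":0,"fingers":-1},{"x":0,"y":0.041,"z":0,"wx":0,"wy":0,"wz":0,"fingers":-1}]}}

```text
time: 13.52
ee_pos: [0.4495, 0.1446, 0.0623]
tcp_rot: [-179.8, 0.1, -168.4]
wrist_force: [-3.4, -10.4, 8.7]
opening: 0.0132
```

```bash
python3 st.py w9
```

```text
[-1.7982e+02  6.0000e-02 -1.6841e+02] 13.5167 [0.4495 0.1446 0.0623] [ -3.41 -10.44   8.72] open 0.0132 push 9.54 s 0.0896
```

View pics/w9s.png

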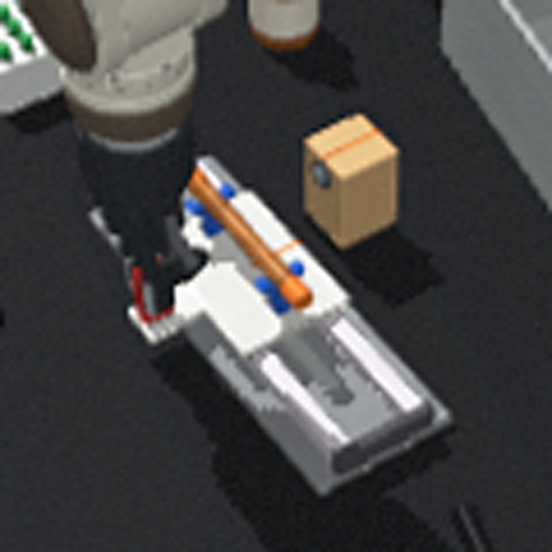

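```bash
python3 - <<'E'
from h import *
from workcell import bot
K=bot.get_calibration("side")
y=np.array([np.cos(np.radians(101.6)),np.sin(np.radians(101.6))])
f=lambda x,yy:(200+(x+.5)/4.6-.5,110+(yy+.5)/4.6-.5)
for (px,z) in (((276,249),.036),((299,237),.036),((330,158),.085),((378,129),.085)):
    P=ray(K,f(*px),z);print(P.round(4),(P[:2]@y).round(4))
E
python3 - <<'E'
import cv2
p=cv2.imread("pics/w9s.png");cv2.imwrite("pics/z9.png",cv2.resize(p[110:330,180:420],None,fx=2.6,fy=2.6,interpolation=cv2.INTER_CUBIC))
E
```

```text
[0.5505 0.1707 0.036 ] 0.0565
[0.5702 0.1753 0.036 ] 0.0571
[0.6029 0.1958 0.085 ] 0.0706
[0.6465 0.2101 0.085 ] 0.0758
```

View pics/z9.png

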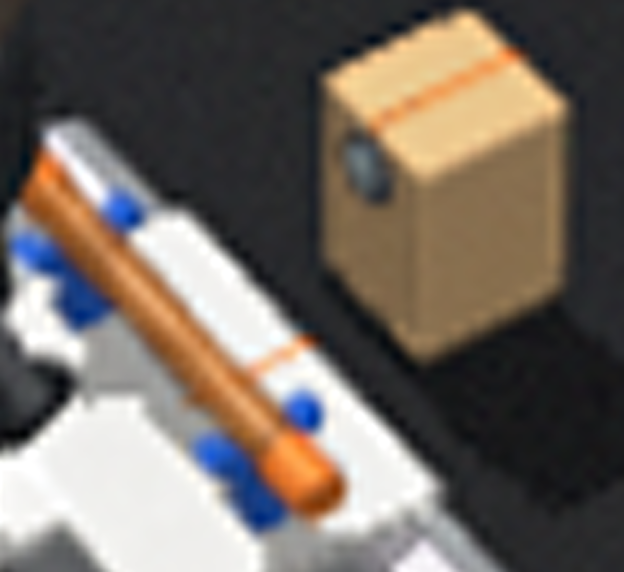

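{"fn": "play_rows", "kwargs": {"targets": [{"x":0,"y":0.001,"z":0,"wx":0,"wy":0,"wz":0,"fingers":-1},{"x":0,"y":0.002,"z":0,"wx":0,"wy":0,"wz":0,"fingers":-1},{"x":0,"y":0.002,"z":0,"wx":0,"wy":0,"wz":0,"fingers":-1},{"x":0,"y":0.002,"z":0,"wx":0,"wy":0,"wz":0,"fingers":-1}]}}

```text
time: 13.95
ee_pos: [0.4492, 0.1462, 0.0623]
tcp_rot: [-179.8, 0.1, -168.4]
wrist_force: [-2.8, -11.7, 8.5]
opening: 0.013
```

```bash
python3 st.py
```

```text
[-1.7978e+02  6.0000e-02 -1.6843e+02] 13.95 [0.4492 0.1462 0.0623] [ -2.78 -11.69   8.54] open 0.013 push 10.89 s 0.0913
```

{"fn": "play_rows", "kwargs": {"targets": [{"x":0,"y":0.001,"z":0,"wx":0,"wy":0,"wz":0,"fingers":-1},{"x":0,"y":0.002,"z":0,"wx":0,"wy":0,"wz":0,"fingers":-1},{"x":0,"y":0.003,"z":0,"wx":0,"wy":0,"wz":0,"fingers":-1},{"x":0,"y":0.003,"z":0,"wx":0,"wy":0,"wz":0,"fingers":-1},{"x":0,"y":0.003,"z":0,"wx":0,"wy":0,"wz":0,"fingers":-1}]}}

```text
time: 14.37
ee_pos: [0.4485, 0.1492, 0.0623]
tcp_rot: [-179.8, 0.1, -168.4]
wrist_force: [-3.5, -11.8, 9.7]
opening: 0.013
```

```bash
python3 st.py
```

```text
[-1.7980e+02  6.0000e-02 -1.6843e+02] 14.3667 [0.4485 0.1492 0.0623] [ -3.45 -11.77   9.71] open 0.013 push 10.84 s 0.0944
```

{"fn": "play_rows", "kwargs": {"targets": [{"x":0,"y":0.001,"z":0,"wx":0,"wy":0,"wz":0,"fingers":-1},{"x":0,"y":0.002,"z":0,"wx":0,"wy":0,"wz":0,"fingers":-1},{"x":0,"y":0.003,"z":0,"wx":0,"wy":0,"wz":0,"fingers":-1},{"x":0,"y":0.003,"z":0,"wx":0,"wy":0,"wz":0,"fingers":-1},{"x":0,"y":0.003,"z":0,"wx":0,"wy":0,"wz":0,"fingers":-1}]}}

```text
time: 14.78
ee_pos: [0.4479, 0.1521, 0.0623]
tcp_rot: [-179.8, 0.1, -168.4]
wrist_force: [-3.1, -13.0, 8.4]
opening: 0.0129
```

```bash
python3 st.py
```

```text
[-1.7978e+02  5.0000e-02 -1.6843e+02] 14.7833 [0.4479 0.1521 0.0623] [ -3.15 -13.01   8.36] open 0.0129 push 12.11 s 0.0973
```

{"fn": "play_rows", "kwargs": {"targets": [{"x":0,"y":0.001,"z":0,"wx":0,"wy":0,"wz":0,"fingers":-1},{"x":0,"y":0.001,"z":0,"wx":0,"wy":0,"wz":0,"fingers":-1},{"x":0,"y":0.001,"z":0,"wx":0,"wy":0,"wz":0,"fingers":-1}]}}

```text
time: 15.03
ee_pos: [0.4477, 0.153, 0.0623]
tcp_rot: [-179.8, 0.1, -168.4]
wrist_force: [-3.2, -13.0, 8.0]
opening: 0.0134
```

```bash
python3 st.py
```

```text
[-1.7978e+02  5.0000e-02 -1.6843e+02] 15.0333 [0.4477 0.153  0.0623] [ -3.19 -13.02   7.96] open 0.0134 push 12.11 s 0.0982
```

{"fn": "play_rows", "kwargs": {"targets": [{"x":0,"y":0.001,"z":0,"wx":0,"wy":0,"wz":0,"fingers":-1},{"x":0,"y":0.001,"z":0,"wx":0,"wy":0,"wz":0,"fingers":-1},{"x":0,"y":0.001,"z":0,"wx":0,"wy":0,"wz":0,"fingers":-1}]}}

```text
time: 15.28
ee_pos: [0.4475, 0.1539, 0.0623]
tcp_rot: [-179.8, 0.1, -168.4]
wrist_force: [-3.7, -12.1, 8.3]
opening: 0.0132
```

```bash
python3 st.py
```

```text
[-1.7977e+02  5.0000e-02 -1.6843e+02] 15.2833 [0.4475 0.1539 0.0623] [ -3.72 -12.13   8.33] open 0.0132 push 11.14 s 0.0992
```

{"fn": "play_rows", "kwargs": {"targets": [{"x":0,"y":0.001,"z":0,"wx":0,"wy":0,"wz":0,"fingers":-1},{"x":0,"y":0.001,"z":0,"wx":0,"wy":0,"wz":0,"fingers":-1},{"x":0,"y":0.001,"z":0,"wx":0,"wy":0,"wz":0,"fingers":-1}]}}

```text
time: 15.53
ee_pos: [0.4472, 0.1551, 0.0623]
tcp_rot: [-179.8, 0.0, -168.4]
wrist_force: [-3.9, -11.7, 8.7]
opening: 0.013
```

```bash
python3 st.py
```

```text
[-1.7979e+02  5.0000e-02 -1.6843e+02] 15.5333 [0.4472 0.1551 0.0623] [ -3.88 -11.67   8.69] open 0.013 push 10.65 s 0.1003
```

{"fn": "play_rows", "kwargs": {"targets": [{"x":0,"y":0.001,"z":0,"wx":0,"wy":0,"wz":0,"fingers":-1},{"x":0,"y":0.001,"z":0,"wx":0,"wy":0,"wz":0,"fingers":-1},{"x":0,"y":0.001,"z":0,"wx":0,"wy":0,"wz":0,"fingers":-1}]}}

```text
time: 15.78
ee_pos: [0.4471, 0.156, 0.0623]
tcp_rot: [-179.8, 0.1, -168.4]
wrist_force: [-2.5, -12.1, 8.8]
opening: 0.0134
```

```bash
python3 st.py
```

```text
[-1.7979e+02  5.0000e-02 -1.6843e+02] 15.7833 [0.4471 0.156  0.0623] [ -2.49 -12.13   8.79] open 0.0134 push 11.38 s 0.1013
```

{"fn": "play_rows", "kwargs": {"targets": [{"x":0,"y":0.001,"z":0,"wx":0,"wy":0,"wz":0,"fingers":-1},{"x":0,"y":0.001,"z":0,"wx":0,"wy":0,"wz":0,"fingers":-1},{"x":0,"y":0.001,"z":0,"wx":0,"wy":0,"wz":0,"fingers":-1}]}}

```text
time: 16.03
ee_pos: [0.4468, 0.1571, 0.0623]
tcp_rot: [-179.8, 0.1, -168.4]
wrist_force: [-3.5, -12.2, 8.7]
opening: 0.0132
```

```bash
python3 st.py w10
```

```text
[-1.7980e+02  5.0000e-02 -1.6842e+02] 16.0333 [0.4468 0.1571 0.0623] [ -3.49 -12.21   8.73] open 0.0132 push 11.26 s 0.1024
```

View pics/w10s.png

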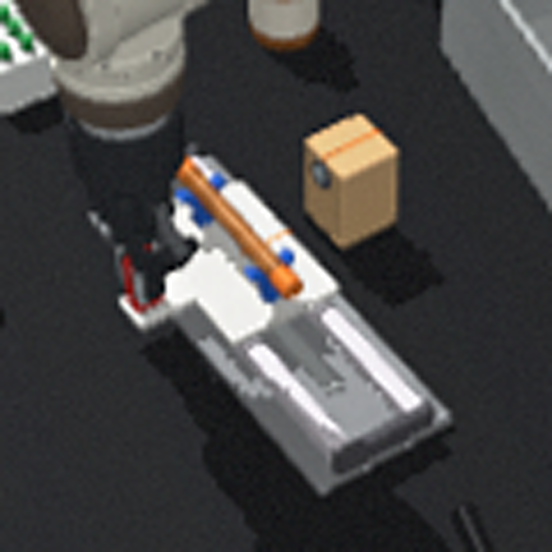

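{"fn": "play_rows", "kwargs": {"targets": [{"x":0,"y":0.001,"z":0,"wx":0,"wy":0,"wz":0,"fingers":-1},{"x":0,"y":0.001,"z":0,"wx":0,"wy":0,"wz":0,"fingers":-1},{"x":0,"y":0.001,"z":0,"wx":0,"wy":0,"wz":0,"fingers":-1}]}}

```text
time: 16.38
ee_pos: [0.4466, 0.158, 0.0623]
tcp_rot: [-179.8, 0.0, -168.4]
wrist_force: [-4.2, -12.0, 8.3]
opening: 0.0129
```

```bash
python3 st.py; python3 - <<'E'
from h import *
from workcell import bot
K=bot.get_calibration("side")
y=np.array([np.cos(np.radians(101.6)),np.sin(np.radians(101.6))])
f=lambda x,yy:(200+(x+.5)/4.6-.5,110+(yy+.5)/4.6-.5)
for (px,z) in (((264,244),.036),((290,231),.036),((330,158),.085),((378,129),.085)):
    P=ray(K,f(*px),z);print(P.round(4),(P[:2]@y).round(4))
E
```

```text
[-1.7979e+02  5.0000e-02 -1.6842e+02] 16.3833 [0.4466 0.158  0.0623] [ -4.19 -12.03   8.33] open 0.0129 push 10.94 s 0.1034
[0.5443 0.1786 0.036 ] 0.0655
[0.5664 0.1834 0.036 ] 0.0657
[0.6029 0.1958 0.085 ] 0.0706
[0.6465 0.2101 0.085 ] 0.0758
```

```bash
python3 - <<'E'
from h import *
from workcell import bot
y=np.array([np.cos(np.radians(101.6)),np.sin(np.radians(101.6))])
def rep(n,p,K,box,z,lab):
    x0,y0,x1,y1=box;c=p[y0:y1,x0:x1].astype(float);sat=(c[...,2]-c[...,0])/(c[...,2]+1)
    bright=c[...,2]>150
    h=cv2.cvtColor(p[y0:y1,x0:x1],cv2.COLOR_BGR2HSV)
    w=np.clip(sat-(.62 if lab=="head" else .2),0,None)*(c[...,2]>150)
    v,u=np.nonzero(w>0);W=w[v,u]
    P=np.array([ray(K,(a+x0,b+y0),z) for a,b in zip(u,v)])
    if len(P)==0: print(lab,"none");return
    a=(P[:,:2]@y);print(n,lab,len(u),"along",np.average(a,weights=W).round(4),"sd",a.std().round(4),"c",np.average(P,axis=0,weights=W).round(4))
K=bot.get_calibration("top");p=cv2.imread("pics/top0.png")
rep("top",p,K,(178,131,200,154),.085,"head");rep("top",p,K,(228,158,238,175),.036,"plate")
K=bot.get_calibration("side");p=cv2.imread("pics/side0.png")
rep("side",p,K,(268,134,286,152),.085,"head");rep("side",p,K,(267,177,284,187),.036,"plate")
p,_=bot.camera("side")
rep("side",p,K,(268,134,286,152),.085,"head");rep("sidenow",p,K,(257,156,265,165),.036,"plate")
cv2.imwrite("pics/z11.png",cv2.resize(p[130:185,235:295],None,fx=10,fy=10,interpolation=cv2.INTER_NEAREST))
E
```

```text
top head 19 along 0.0717 sd 0.0009 c [0.6251 0.2016 0.085 ]
top plate 21 along -0.0371 sd 0.0013 c [0.5674 0.0786 0.036 ]
side head 7 along 0.0755 sd 0.0009 c [0.6394 0.2083 0.085 ]
side plate 10 along -0.035 sd 0.0009 c [0.5673 0.0807 0.036 ]
side head 5 along 0.0754 sd 0.001 c [0.6393 0.2082 0.085 ]
sidenow plate 10 along 0.0641 sd 0.0032 c [0.5499 0.1783 0.036 ]
```

View pics/z11.png

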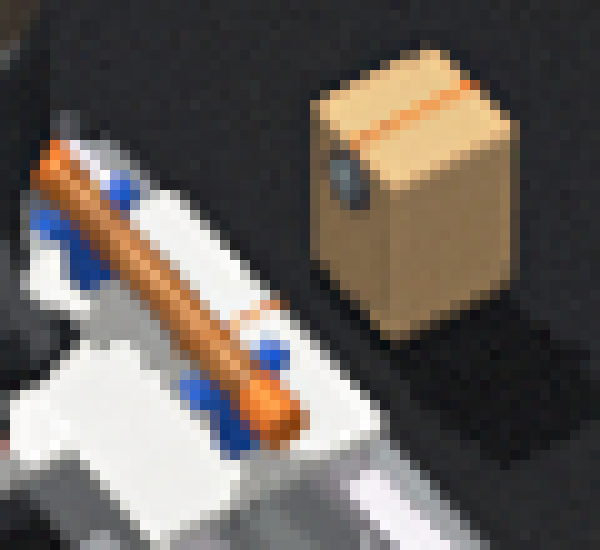

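{"fn": "play_rows", "kwargs": {"targets": [{"x":0,"y":0.001,"z":0,"wx":0,"wy":0,"wz":0,"fingers":-1},{"x":0,"y":0.001,"z":0,"wx":0,"wy":0,"wz":0,"fingers":-1},{"x":0,"y":0.001,"z":0,"wx":0,"wy":0,"wz":0,"fingers":-1}]}}

```text
time: 16.68
ee_pos: [0.4464, 0.159, 0.0623]
tcp_rot: [-179.8, 0.1, -168.4]
wrist_force: [-3.6, -11.8, 8.4]
opening: 0.013
```

```bash
python3 st.py
```

```text
[-1.7980e+02  5.0000e-02 -1.6842e+02] 16.6833 [0.4464 0.159  0.0623] [ -3.59 -11.79   8.39] open 0.013 push 10.83 s 0.1044
```

{"fn": "play_rows", "kwargs": {"targets": [{"x":0,"y":0.001,"z":0,"wx":0,"wy":0,"wz":0,"fingers":-1},{"x":0,"y":0.001,"z":0,"wx":0,"wy":0,"wz":0,"fingers":-1},{"x":0,"y":0.001,"z":0,"wx":0,"wy":0,"wz":0,"fingers":-1}]}}

```text
time: 16.93
ee_pos: [0.4461, 0.1603, 0.0623]
tcp_rot: [-179.8, 0.0, -168.4]
wrist_force: [-4.8, -10.1, 8.2]
opening: 0.0134
```

```bash
python3 st.py
```

```text
[-1.7984e+02  4.0000e-02 -1.6841e+02] 16.9333 [0.4461 0.1603 0.0623] [ -4.75 -10.14   8.16] open 0.0134 push 8.98 s 0.1057
```

{"fn": "play_rows", "kwargs": {"targets": [{"x":0,"y":0.001,"z":0,"wx":0,"wy":0,"wz":0,"fingers":-1},{"x":0,"y":0.001,"z":0,"wx":0,"wy":0,"wz":0,"fingers":-1},{"x":0,"y":0.001,"z":0,"wx":0,"wy":0,"wz":0,"fingers":-1}]}}

```text
time: 17.18
ee_pos: [0.446, 0.1612, 0.0623]
tcp_rot: [-179.8, 0.0, -168.4]
wrist_force: [-2.9, -9.9, 8.1]
opening: 0.013
```

```bash
python3 st.py
```

```text
[-1.7983e+02  5.0000e-02 -1.6841e+02] 17.1833 [0.446  0.1612 0.0623] [-2.92 -9.94  8.11] open 0.013 push 9.15 s 0.1066
```

{"fn": "play_rows", "kwargs": {"targets": [{"x":0,"y":0.001,"z":0,"wx":0,"wy":0,"wz":0,"fingers":-1},{"x":0,"y":0.001,"z":0,"wx":0,"wy":0,"wz":0,"fingers":-1},{"x":0,"y":0.001,"z":0,"wx":0,"wy":0,"wz":0,"fingers":-1}]}}

```text
time: 17.43
ee_pos: [0.4458, 0.1622, 0.0623]
tcp_rot: [-179.8, 0.0, -168.4]
wrist_force: [-3.0, -10.4, 7.3]
opening: 0.0132
```

```bash
python3 st.py
```

```text
[-1.7982e+02  4.0000e-02 -1.6841e+02] 17.4333 [0.4458 0.1622 0.0623] [ -2.99 -10.45   7.31] open 0.0132 push 9.63 s 0.1076
```

{"fn": "play_rows", "kwargs": {"targets": [{"x":0,"y":0.001,"z":0,"wx":0,"wy":0,"wz":0,"fingers":-1},{"x":0,"y":0.001,"z":0,"wx":0,"wy":0,"wz":0,"fingers":-1},{"x":0,"y":0.001,"z":0,"wx":0,"wy":0,"wz":0,"fingers":-1}]}}

```text
time: 17.68
ee_pos: [0.4456, 0.1631, 0.0623]
tcp_rot: [-179.8, 0.0, -168.4]
wrist_force: [-4.3, -11.2, 8.0]
opening: 0.0135
```

```bash
python3 st.py
```

```text
[-1.7981e+02  5.0000e-02 -1.6842e+02] 17.6833 [0.4456 0.1631 0.0623] [ -4.26 -11.21   8.02] open 0.0135 push 10.13 s 0.1085
```

{"fn": "play_rows", "kwargs": {"targets": [{"x":0,"y":0.0007,"z":0,"wx":0,"wy":0,"wz":0,"fingers":-1},{"x":0,"y":0.0007,"z":0,"wx":0,"wy":0,"wz":0,"fingers":-1},{"x":0,"y":0.0007,"z":0,"wx":0,"wy":0,"wz":0,"fingers":-1}]}}

```text
time: 17.93
ee_pos: [0.4454, 0.1637, 0.0623]
tcp_rot: [-179.8, 0.0, -168.4]
wrist_force: [-3.2, -11.5, 8.0]
opening: 0.0132
```

```bash
python3 st.py
```

```text
[-1.7981e+02  4.0000e-02 -1.6842e+02] 17.9333 [0.4454 0.1637 0.0623] [ -3.16 -11.52   7.95] open 0.0132 push 10.65 s 0.1092
```

{"fn": "play_rows", "kwargs": {"targets": [{"x":0,"y":0.0006,"z":0,"wx":0,"wy":0,"wz":0,"fingers":-1},{"x":0,"y":0.0006,"z":0,"wx":0,"wy":0,"wz":0,"fingers":-1},{"x":0,"y":0.0006,"z":0,"wx":0,"wy":0,"wz":0,"fingers":-1}]}}

```text
time: 18.18
ee_pos: [0.4454, 0.1641, 0.0623]
tcp_rot: [-179.8, 0.0, -168.4]
wrist_force: [-4.0, -13.4, 8.1]
opening: 0.0133
```

```bash
python3 st.py
```

```text
[-1.7978e+02  4.0000e-02 -1.6843e+02] 18.1833 [0.4454 0.1641 0.0623] [ -4.   -13.42   8.15] open 0.0133 push 12.34 s 0.1095
```

{"fn": "play_rows", "kwargs": {"targets": [{"x":0,"y":0.0006,"z":0,"wx":0,"wy":0,"wz":0,"fingers":-1},{"x":0,"y":0.0006,"z":0,"wx":0,"wy":0,"wz":0,"fingers":-1},{"x":0,"y":0.0006,"z":0,"wx":0,"wy":0,"wz":0,"fingers":-1}]}}

```text
time: 18.43
ee_pos: [0.4453, 0.1643, 0.0623]
tcp_rot: [-179.7, 0.0, -168.4]
wrist_force: [-3.1, -15.2, 8.5]
opening: 0.0134
```

```bash
python3 st.py w12
```

```text
[-1.7974e+02  5.0000e-02 -1.6844e+02] 18.4333 [0.4453 0.1643 0.0623] [ -3.1  -15.24   8.52] open 0.0134 push 14.31 s 0.1098
```

View pics/w12s.png

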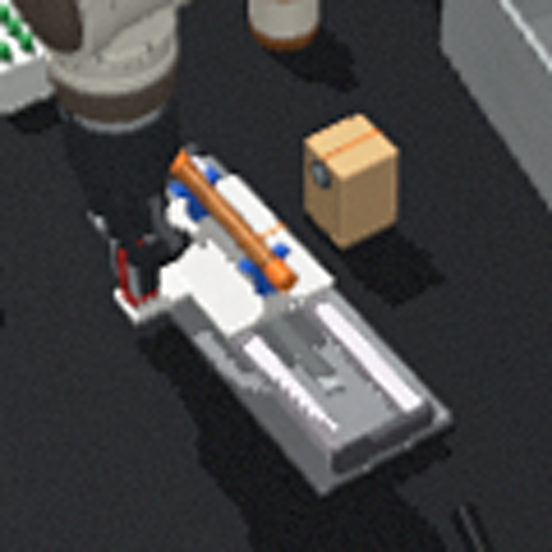

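{"fn": "play_rows", "kwargs": {"targets": [{"x":0,"y":-0.0005,"z":0,"wx":0,"wy":0,"wz":0,"fingers":-1},{"x":0,"y":-0.0005,"z":0,"wx":0,"wy":0,"wz":0,"fingers":-1},{"x":0,"y":-0.0005,"z":0,"wx":0,"wy":0,"wz":0,"fingers":-1},{"x":0,"y":-0.0005,"z":0,"wx":0,"wy":0,"wz":0,"fingers":-1},{"x":0,"y":-0.0005,"z":0,"wx":0,"wy":0,"wz":0,"fingers":-1},{"x":0,"y":-0.0005,"z":0,"wx":0,"wy":0,"wz":0,"fingers":-1}]}}

```text
time: 19.03
ee_pos: [0.4453, 0.1642, 0.0623]
tcp_rot: [-179.8, 0.0, -168.4]
wrist_force: [-3.5, -13.8, 9.7]
opening: 0.013
```

```bash
python3 st.py w13; python3 - <<'E'
from h import *
from workcell import bot
p,_=bot.camera("top");cv2.imwrite("pics/t13.png",p)
p,_=bot.camera("side");cv2.imwrite("pics/s13.png",p)
E
```

```text
[-1.7978e+02  4.0000e-02 -1.6843e+02] 19.0333 [0.4453 0.1642 0.0623] [ -3.48 -13.85   9.73] open 0.013 push 12.87 s 0.1096
```

View pics/s13.png

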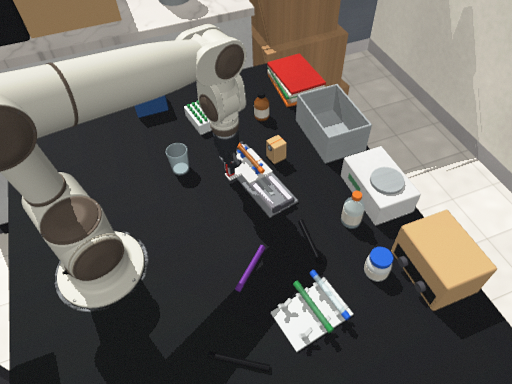

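View pics/t13.png

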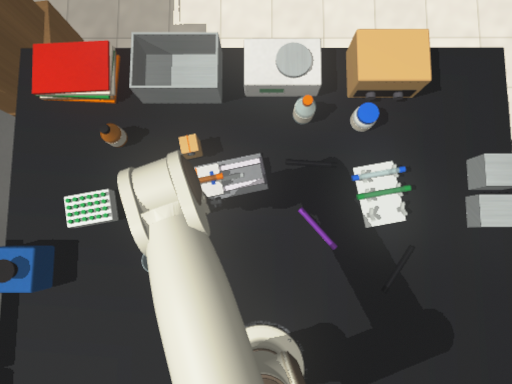

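```bash
python3 - <<'E'
from h import *
from workcell import bot
K=bot.get_calibration("side");y=np.array([np.cos(np.radians(101.6)),np.sin(np.radians(101.6))])
f=lambda x,yy:(200+(x+.5)/4.6-.5,110+(yy+.5)/4.6-.5)
A=ray(K,f(178,156),.072);B=ray(K,f(288,281),.072);L=ray(K,f(275,229),.036)
print(A,B,np.linalg.norm(A-B),((A+B)/2)[:2]@y,L[:2]@y, (A+B)/2)
E
```

```text
[0.50670768 0.2522761  0.072     ] [0.53558762 0.10839258 0.072     ] 0.14675325729947503 0.07185977227018865 0.0735334283675935 [0.52114765 0.18033434 0.072     ]
```

```bash
python3 st.py; python3 -c "
from workcell import bot
print(bot.job_done())"
```

```text
[-1.7978e+02  5.0000e-02 -1.6843e+02] 19.2333 [0.4453 0.1642 0.0623] [ -3.66 -13.4    8.37] open 0.0132 push 12.39 s 0.1096
the job is handed in; nothing more can be done
None
```

The orange-capped tube is resting in the two blue saddles, and the carriage is at the reading notch with the gripper still holding the red post. I handed the job in at 19.2 s.

- **Tube:** I lifted it from the stand, set it down until the saddles took its weight, and let go. In the last pictures it lies in both saddles, about 2 mm off the carriage line, and it stayed there through the slide.
- **Notch by feel:** The push along the rail dropped from about 11 N to 9 N at roughly 105–106 mm of gripper travel. It then rose to 14.3 N within about 1 mm, at close to 110 mm. I stopped there and eased the command back 0.5 mm, leaving a steady push of about 12.5 N.
- **Notch by sight:** From the top camera the two orange lines come level at 108.8 mm. From the side camera it is about 110.5 mm, though it saw only part of the head's line. The felt notch at about 109 mm fits the cameras' accuracy.
- **Disagreements:** The force reading scattered by about 0.7 N, so the small changes in push around 97–100 mm were noise. My gripper travel ran about 1–1.5 mm ahead of the carriage's own movement.
- **Rest of the bench:** The green and blue tubes and everything else visible looked unmoved. The arm hid the beaker in the last top view, but the side view shows it in place.

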